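# Fit the jet nozzle pipe into the bench blow-off stand

### The job

Get the blow-off stand ready for use: take the slim pipe with the tapered jet tip out of the rack and push it straight down into the stand's push-fit fitting, past the seal, until it bottoms fully home, pushing steadily and never harder than 20 N. Only then open the air by turning the valve lever a full quarter turn, until it lies along the manifold, and leave the other two nozzle pipes and everything else on the bench where they are.

Things in the scene. Friction and masses are not known exactly. Their poses are not given: they have to be found in the camera images.
- nozzle_jet: The pipe to fit: stiff steel tube 12 mm in diameter, about 90 g, 114 mm high, standing foot down in one of the rack's three holes, its head a slim brass tip tapering to a small jet. Origin: centre of its foot (lower end), z axis up along the pipe. The lowest 6 mm taper from 12 down to 8.6 mm.
- nozzle_jet_grip (a point): Middle of the jet pipe's ribbed aluminium grip sleeve, 81 mm above the foot. The sleeve is 20 mm in diameter and runs from 64 to 98 mm above the foot, under it a flange 32 mm in diameter, 59 to 64 mm above the foot, to push down on with the fingertips; the tip ends 33 mm above this point.
- nozzle_fan: Another nozzle pipe in the rack, to be left there: same tube, flange and sleeve, but a flat fishtail head 42 mm wide, 116 mm high. Origin: centre of its foot.
- nozzle_rose: Another nozzle pipe in the rack, to be left there: same tube, flange and sleeve, but a round disc head 38 mm across, 114 mm high. Origin: centre of its foot.
- rack: Grey plastic rack fixed to the bench, 75 x 215 mm, 38 mm high, with three holes 14 mm wide and 30 mm deep (their floor 8 mm above the bench) in a row along its y axis at y = -70, 0 and 70 mm; which pipe stands in which hole varies. Origin: centre of its underside.
- manifold_bar (a point): Middle of the upper face of the blow-off stand's aluminium manifold bar (44 mm wide, 32 mm high, top 51 mm above the bench); y axis along the bar, z up. From this point the push-fit fitting stands 85 mm towards -y and the ball valve 80 mm towards +y.
- manifold (a joint): Height of the manifold on its rubber buffers in m: 0 at rest, negative when pushed down. It sinks 1 mm for every 16 N, carrying fitting and valve along, and comes back when let go; it does not move sideways.
- fitting: The self-sealing push-fit fitting on the manifold: brass, 24 mm in diameter, with a grey plastic collet ring on top. Origin: on its axis, 19 mm above the bench at rest. It cracks if pushed with more than 20 N in all (manifold 1.25 mm down).
- port_mouth (a point): Centre of the fitting's mouth, which faces straight up, 91 mm above the bench at rest. Bore 13.5 mm, its edge flared to 17 mm. 10 to 20 mm below the mouth the pipe's foot works through a rubber seal, which takes up to 6 to 13 N; from there it drags on the moving pipe with 4 to 10 N.
- check_valve (a joint): Travel of the fitting's check-valve plunger in m, down in the bore, light (under 1 N): 0 = up, shut; 0.006 = pressed down on the pipe stop. The pipe's foot presses it. Home is when it is on the stop, where the push climbs steeply. The stop lies 23 to 37 mm below the mouth, by make of fitting; it cannot be seen or measured, only felt.
- valve (a joint): Turn of the ball valve's lever in rad: near 0 = shut, lever square across the manifold, pointing to the manifold's -x; 1.57 = open, lever along the manifold, pointing to its +y (clockwise seen from above), with a stop there. Stiff: about 0.12 N m, it stays where it is left.
- valve_stem (a point): On the upright turning axis of the valve lever, at the height of the middle of the handle (73 mm above the bench).
- valve_handle (a point): Middle of the lever's handle, 65 mm out from the stem axis. The handle is bare cast aluminium, 13 mm wide, 14 mm high, and runs from 31 to 89 mm from the axis; it is free underneath for 18 mm or more outside the manifold.
- battery: Blue battery pack on the bench, 67 x 38 x 40 mm; to be left alone. Origin: centre of its underside.
- remote: Black remote control on the bench, 150 x 46 x 16 mm; to be left alone. Origin: centre of its underside.
- screwdriver: Screwdriver lying on the bench, 200 mm long; to be left alone. Origin: on the bench under its middle.
- filter: Flat pleated filter on the bench, 115 x 50 x 18 mm; to be left alone. Origin: centre of its underside.
- side_brush: Three-armed side brush on the bench, 125 mm across; to be left alone. Origin: centre of its underside.
- dust_bin: Grey open dust bin on the bench, 120 x 190 x 75 mm; to be left alone. Origin: centre of its underside.
- screw_tray: Small steel screw tray on the bench, 90 x 140 x 22 mm; to be left alone. Origin: centre of its underside.
Not all that is in view belongs to the job. What is shaped like the nozzle_jet but purple or red is not meant.

How it is judged:
On the way, in this order (a step that is already met when the one before it is completed fails the run):
1. the jet pipe is fully home in the fitting (value of joint check_valve above 0.0045 m and horizontal distance between nozzle_jet and port_mouth below 0.003 m and z of nozzle_jet in the frame of port_mouth below -0.02 m), for 0.2 s.
2. the valve lever is turned open (value of joint valve above 1.4 rad), for 0.2 s.
At the end, for the whole second after the job is handed in: The jet pipe stands in the push-fit fitting, its foot on the stop to within 1.5 mm (check-valve plunger pressed more than 4.5 of its 6 mm) and within 3 mm of the bore's centre, upright within 0.08 rad, released and at rest, and the valve lever is open (past 1.4 rad) (all of step 1 and angle between nozzle_jet's own z axis and vertical below 0.08 rad and value of joint valve above 1.4 rad and linear speed of nozzle_jet below 0.01 m/s); the robot touches nothing.
It fails at once if the fitting is pushed down with more than 20 N, so that the manifold sinks over 1.25 mm (value of joint manifold below -0.00125 m).
It fails at once if the pipe is jammed against the fitting's rim or bore with more than 20 N (contact force between nozzle_jet and fitting above 20 N).
It fails at once if the air is opened before the pipe is home (value of joint valve above 0.5 rad and not (value of joint check_valve above 0.004 m and horizontal distance between nozzle_jet and port_mouth below 0.004 m)).
It fails at once if another nozzle pipe or a thing on the bench is moved (distance of any of nozzle_fan, nozzle_rose from where it was at the start of the episode above 0.02 m or distance of any of battery, remote, screwdriver, filter, side_brush, dust_bin, screw_tray from where it was at the start of the episode above 0.03 m).
It also fails if it takes over 72 s, if anything falls off the work surface, if the arm or the gripper's body presses on something with over 40 N, if the wrist force passes 120 N, or if a joint passes its speed limit or range.

### The arm

A 7-joint arm with a two-finger parallel gripper is mounted at the origin on the work surface. World frame = base frame: x ahead of the robot, y to its left, z up, the work surface at z = 0. Lengths are in m, angles in rad, forces in N, time in s.
With the tool pointing down it reaches from about 0.4 to 0.85 m from the base axis. Payload 4.5 kg.
Tool frame: the origin (TCP) lies at the very end of the fingers, on their centre line; the grasp point (between the pads) lies 19 mm behind it (r.grip_point_offset is the distance from the TCP to the grasp point, in m); z points along the fingers, y is the line along which they close (so a half turn about z gives the same grasp; the last joint's range is limited). The gripper opens to 88 mm and grips with 3 to 60 N. Pads are 18 mm wide; open, the fingers measure 123 mm over their backs; the gripper's body (75 mm by 187 mm) begins 45 mm behind the grasp point.
Start: joints at [1.206, 0.689, -0.195, 1.565, 0.157, 0.902, -0.215], TCP at [0.243, -0.576, 0.239] pointing down, gripper open.
Joint ranges: [-3.01, 3.01], [-0.46, 2.08], [-1.47, 1.51], [0.13, 2.56], [-1, 4.14], [0.04, 2.09], [-2.66, 2.66]. Speed limits (rad/s): [2.57, 2.57, 3.14, 3.14, 3.14, 3.14, 3.14].

### API

Orientations are given as a unit quaternion [x, y, z, w].
In Python, from plant import r gives the robot as it stands.
- The arm moves only by the tool carry_out, never from a script. Its argument "rows" is a list of rows, each a list of 3 entries, a list of its own where there are three numbers: the shift along the tool's x, y, z in cm, then the turn, a rotation vector about the tool's x, y, z in degrees, then the closure, from 0 (fully open) to 1 (shut). A call has 1 to 12 rows; each row is the pose to reach, as a shift and turn from the pose commanded when the call began, along the tool's axes at that moment; what a row does not reach only later rows make up. A row lasts 1/10 s, in which the tool goes at most 50 mm and 8.59 degrees, less where a joint would pass 70% of its speed; a pose out of reach is approached as far as the arm can. A call with a gripper value outside its range is refused whole. The fingers move at their own pace and stop on an object; "newtons" is the grip in N (left out, the last holds). Time passes only in rows, so rows that repeat a pose let the fingers close. It gives the time, the measured TCP pose, the force, the opening and the grip force at its end, in the units of the state.
- r.get_state(): the state, without advancing time (a new reading comes with each control period).
- r.snapshot(name): name is "scene" or "top" or "wrist"; returns a dict with "image" (400x640x3 uint8, red, green, blue), "fx", "fy", "cx", "cy" (pixels), "pose" (4x4, takes a point from camera to world coordinates). Camera axes: x right, y up, looking along -z (the intrinsics and any distortion apply to the point x, -y, -z); pixel columns grow to the right and rows downward; lengths in m; the calibration is good to about 2 mm. A picture is of the moment at which its call begins. There is no depth.
- r.finish_job(): hands the job in; it is judged then, once.
The state is a dict: "clock": time; "q": joint angles; "qd": joint speeds; "joint_torque": joint torques, N m; "tool_pos": TCP position; "eef_rot": TCP orientation; "contact_force": force on the tool from outside, world axes, zero at the start; "moment": the same for the moment, N m; "opening": opening from 0.0 (shut) to 1.0 (fully open); "finger_force": force on a finger pad.
Only numpy, scipy, OpenCV 4.12 (cv2) and the standard library are available. Lean on these libraries where they do the work, as an engineer would, in place of code of your own. Each camera call takes 0.05 s, during which the arm holds its last target. There are 200 camera calls.

## Working session

There is one attempt and no reset: what is moved stays moved. The work goes in short steps, Python scripts to look and compute and a tool call to move; the robot and the scene stay as the last step left them, time stands still between calls to the robot, and variables do not carry over. Pictures are saved under pics/ and viewed, at most 12 in all, crops included, and the job is handed in when it is done.

Besides the shell and the picture viewer there is one more tool, called as name(argument=value, ...) on one line, values as JSON. carry_out: Moves the arm, as the interface text tells. Its arguments: {"type":"object","properties":{"rows":{"type":"array"},"newtons":{"type":"number"}},"required":["rows"]}

```bash
mkdir -p pics; ls
python3 - <<'E'
from plant import r
import cv2,numpy as np
s=r.get_state(); print({k:np.round(v,3).tolist() for k,v in s.items()}, r.grip_point_offset)
for n in ("scene","top"):
    d=r.snapshot(n); cv2.imwrite(f"pics/{n}0.png",d["image"][...,::-1]); np.savez(f"{n}0.npz",**d)
    print(n,{k:(np.round(v,3).tolist()) for k,v in d.items() if k!="image"})
E
```

```text
pics
{'clock': 0.0, 'q': [1.206, 0.69, -0.194, 1.566, 0.157, 0.903, -0.215], 'qd': [-0.0, -0.001, -0.001, -0.001, -0.001, -0.002, 0.001], 'joint_torque': [-0.001, -52.756, -1.267, -15.343, -0.053, 0.007, 0.0], 'tool_pos': [0.242, -0.575, 0.238], 'eef_rot': [0.98, 0.198, -0.0, -0.001], 'contact_force': [0.922, 0.376, 0.369], 'moment': [0.047, -0.016, 0.048], 'finger_force': 0.0, 'opening': 1.002} 0.0187
scene {'fx': 454.539, 'fy': 454.539, 'cx': 311.329, 'cy': 200.734, 'pose': [[0.277, -0.693, 0.665, 1.337], [0.961, 0.209, -0.183, -0.227], [-0.012, 0.69, 0.724, 1.011], [0.0, 0.0, 0.0, 1.0]]}
top {'fx': 379.211, 'fy': 379.211, 'cx': 323.549, 'cy': 207.279, 'pose': [[0.023, 0.99, -0.136, 0.341], [-1.0, 0.021, -0.015, -0.012], [-0.012, 0.136, 0.991, 1.292], [0.0, 0.0, 0.0, 1.0]]}
```

View pics/scene0.png

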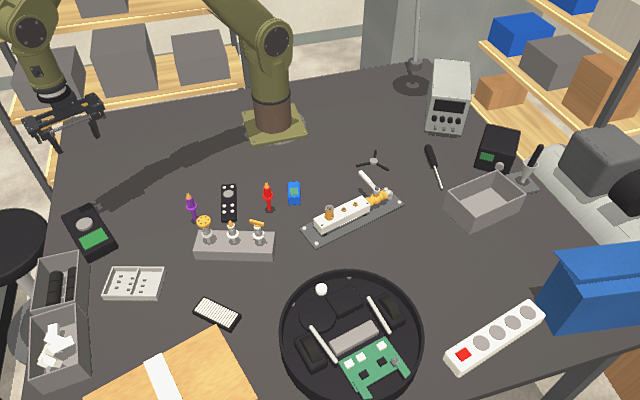

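View pics/top0.png

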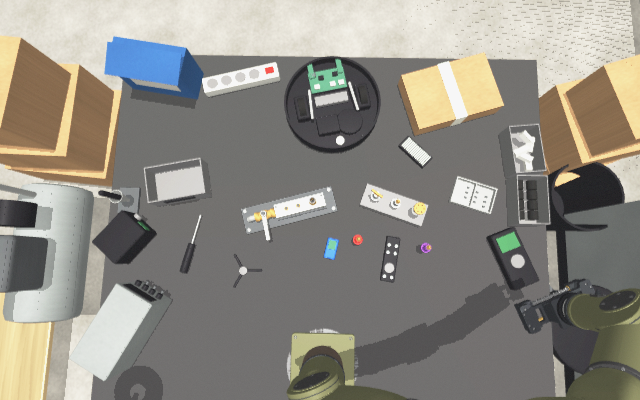

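The top view shows the rack at about (394,205), with the fan, jet and rose at about (376,197), (397,202) and (419,209). The manifold is at (290,208), with the fitting at about (312,202) and the lever end at about (267,238). Red and purple decoys stand apart at (358,240) and (425,248). I'll enlarge both views.

Run:
```python
import cv2,numpy as np
a=cv2.imread("pics/top0.png")[175:260,235:435]; b=cv2.imread("pics/scene0.png")[165:265,190:410]
a=cv2.resize(a,(800,340),interpolation=cv2.INTER_CUBIC); b=cv2.resize(b,(572,260),interpolation=cv2.INTER_CUBIC)
o=np.zeros((600,800,3),np.uint8); o[:340]=a; o[340:,:572]=b
cv2.imwrite("pics/c0.png",o)
```

```text
(no output)
```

View pics/c0.png

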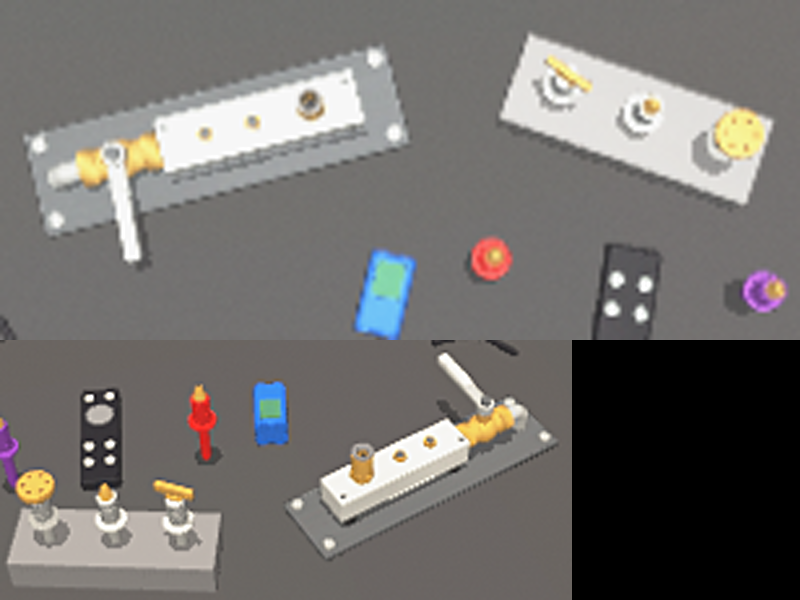

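The jet is the middle pipe, with its tip at crop (651,104). The fitting mouth is at (311,98), the stem at (113,154) and the lever end at (132,258). I'll cast rays onto the known heights.

```bash
cat > h.py <<'E'
import numpy as np
def ray(d,u,v):
    P=np.asarray(d["pose"]); return P[:3,3],P[:3,:3]@np.array([(u-d["cx"])/d["fx"],-(v-d["cy"])/d["fy"],-1])
def onz(d,u,v,z):
    o,k=ray(d,u,v); return o+k*(z-o[2])/k[2]
def tri(*obs):
    A=np.zeros((3,3));b=np.zeros(3)
    for d,u,v in obs:
        o,k=ray(d,u,v);k=k/np.linalg.norm(k);M=np.eye(3)-np.outer(k,k);A+=M;b+=M@o
    return np.linalg.solve(A,b)
E
python3 - <<'E'
from h import *
t=dict(np.load("top0.npz")); s=dict(np.load("scene0.npz"))
c=lambda u,v:(235+u/4,175+v/4); e=lambda u,v:(190+u/2.6,165+(v-340)/2.6)
f=lambda n,p:print(n,np.round(p,4))
f("jet",onz(t,*c(651,104),.122)); f("mouth",onz(t,*c(311,98),.091)); f("stem",onz(t,*c(113,152),.082)); f("lever end",onz(t,*c(132,258),.08))
for p in [(530,35),(772,122),(745,205),(500,120)]: f("rack",onz(t,*c(*p),.038))
for p in [(353,70),(363,98),(160,172),(155,135)]: f("bar",onz(t,*c(*p),.051))
f("tri jet",tri((t,*c(651,104)),(s,*e(104,486)))); f("tri mouth",tri((t,*c(311,98)),(s,*e(362,452)))); f("tri stem",tri((t,*c(113,152)),(s,*e(486,402))))
f("red",onz(t,*c(495,256),.11));f("battery",onz(t,*c(385,293),.04));f("remote",onz(t,*c(627,290),.016))
E
```

```text
jet [ 0.5269 -0.2257  0.122 ]
mouth [0.531  0.0406 0.091 ]
stem [0.4851 0.1993 0.082 ]
lever end [0.4004 0.1807 0.08  ]
rack [ 0.5968 -0.1398  0.038 ]
rack [ 0.5272 -0.3415  0.038 ]
rack [ 0.4574 -0.3182  0.038 ]
rack [ 0.5241 -0.1153  0.038 ]
bar [0.5616 0.0081 0.051 ]
bar [ 0.5382 -0.0007  0.051 ]
bar [0.473  0.1652 0.051 ]
bar [0.5037 0.1706 0.051 ]
tri jet [ 0.5274 -0.226   0.1189]
tri mouth [0.5318 0.0427 0.0894]
tri stem [0.4866 0.2027 0.0747]
red [ 0.4068 -0.1065  0.11  ]
battery [ 0.3783 -0.0222  0.04  ]
remote [ 0.3861 -0.2244  0.016 ]
```

```bash
cat >> h.py <<'E'
from scipy.spatial.transform import Rotation as R
def go(s,p,ydir=None):
    "shift in tool axes (cm) and turn (deg) to TCP p, tool down, tool y along +-ydir"
    T=R.from_quat(s["eef_rot"]); sh=T.inv().apply(np.asarray(p)-s["tool_pos"])*100
    out=[np.round(sh,2).tolist()]
    if ydir is not None:
        for sg in (1,-1):
            y=sg*np.array([*ydir,0])/np.hypot(*ydir); z=np.array([0,0,-1.]); x=np.cross(y,z)
            out.append(np.round((T.inv()*R.from_matrix(np.c_[x,y,z])).as_rotvec(degrees=True),1).tolist())
    print(out)
E
python3 - <<'E'
from h import *
from plant import r
go(r.get_state(),[.527,-.226,.19],[.945,-.326])
E
```

```text
[[39.79, -21.14, 4.83], [-0.1, -0.0, -48.1], [-0.0, 0.1, 131.9]]
```

carry_out(rows=[[[4,-2.1,0],[0,0,-6],0],[[8,-4.2,0],[0,0,-12],0],[[12,-6.3,0],[0,0,-18],0],[[16,-8.4,0],[0,0,-24],0],[[20,-10.5,0],[0,0,-30],0],[[24,-12.7,0],[0,0,-36],0],[[28,-14.8,0],[0,0,-42],0],[[32,-17,0],[0,0,-48],0],[[36,-19,1.5],[0,0,-48],0],[[39.8,-21.1,3],[0,0,-48],0],[[39.8,-21.1,4],[0,0,-48],0],[[39.8,-21.1,4.8],[0,0,-48],0]])

```text
clock: 1.3
tool_pos: [0.5276, -0.2257, 0.1896]
eef_rot: [0.814, 0.581, -0.0, -0.001]
contact_force: [-0.5, -0.5, -0.9]
opening: 1.001
finger_force: 0.0
```

```bash
cat > look.py <<'E'
import sys,cv2
from h import *
from plant import r
n,o=sys.argv[1:]
d=r.snapshot(n); cv2.imwrite(f"pics/{o}.png",d["image"][...,::-1]); np.savez(f"{o}.npz",**d)
s=r.get_state(); print(s["clock"],np.round(s["tool_pos"],4),np.round(s["eef_rot"],4),np.round(s["contact_force"],2),np.round(s["q"],2))
if n=="wrist": print(np.round(d["pose"],3).tolist(),d["fx"],d["cx"],d["cy"])
E
python3 look.py wrist w1
```

```text
1.35 [ 0.526  -0.2272  0.1886] [ 0.8148  0.5797 -0.0015 -0.0012] [-0.97  0.26 -0.48] [ 0.54  0.7  -0.36  1.77  0.35  0.74 -0.34]
[[0.945, 0.31, 0.103, 0.553], [-0.326, 0.898, 0.294, -0.148], [-0.001, -0.312, 0.95, 0.334], [0.0, 0.0, 0.0, 1.0]] 279.47711514962646 319.26870974540776 197.85558640559202
```

View pics/w1.png

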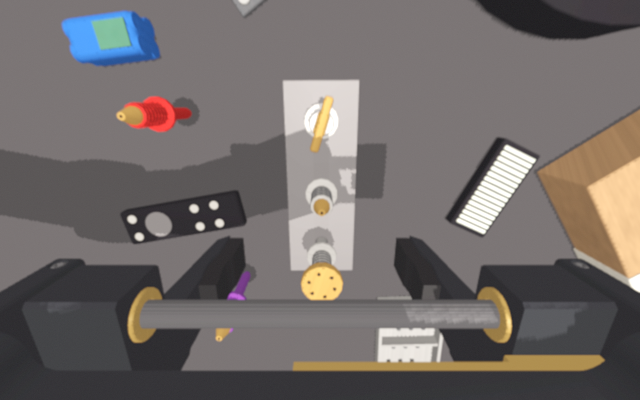

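The wrist view confirms that the jet is in the middle hole, with its tip at about (321,209) and its flange centre at (321,193). The fan is above it and the rose below.

Run:
```python
from h import *
from plant import r
import cv2
d=dict(np.load("w1.npz"))
hsv=cv2.cvtColor(d["image"],cv2.COLOR_RGB2HSV)[195:222,305:338]
m=cv2.inRange(hsv,(8,110,60),(30,255,255)); ys,xs=np.nonzero(m); print("brass",xs.mean()+305,ys.mean()+195,ys.min()+195,ys.max()+195,xs.min()+305,xs.max()+305)
for z,v in((.122,210),(.122,212),(.11,207),(.0695,193)): print(z,onz(d,321,v,z).round(4))
go(r.get_state(),[.527,-.226,.074],[.945,-.326])
```

```text
brass 321.21590909090907 206.67045454545453 200 214 314 328
0.122 [ 0.5283 -0.2242  0.122 ]
0.122 [ 0.5277 -0.2259  0.122 ]
0.11 [ 0.5278 -0.2259  0.11  ]
0.0695 [ 0.5279 -0.226   0.0695]
[[0.16, 0.1, 11.46], [-0.2, 0.1, -0.1], [0.1, 0.3, 179.9]]
```

carry_out(rows=[[[0.0,0,3],[0,0,0],0],[[0.0,0,6],[0,0,0],0],[[0.0,0,8.5],[0,0,0],0],[[0.0,0,10.5],[0,0,0],0.3],[[0.0,0,11.4],[0,0,0],0.5],[[0.0,0,11.4],[0,0,0],0.8],[[0.0,0,11.4],[0,0,0],1],[[0.0,0,11.4],[0,0,0],1],[[0.0,0,11.4],[0,0,0],1],[[0.0,0,11.4],[0,0,0],1]], newtons=45)

```text
clock: 2.35
tool_pos: [0.5279, -0.2272, 0.0774]
eef_rot: [0.815, 0.58, 0.0, 0.001]
contact_force: [-0.5, 0.2, 0.1]
opening: 0.387
finger_force: 0.0
```

carry_out(rows=[[[0,0,0.2],[0,0,0],1],[[0,0,0.2],[0,0,0],1],[[0,0,0.2],[0,0,0],1],[[0,0,0.2],[0,0,0],1],[[0,0,0.2],[0,0,0],1]])

```text
clock: 2.85
tool_pos: [0.5275, -0.227, 0.0747]
eef_rot: [0.815, 0.58, -0.0, 0.0]
contact_force: [-0.4, -0.4, -0.4]
opening: 0.218
finger_force: 44.9
```

carry_out(rows=[[[0,0,-1.5],[0,0,0],1],[[0,0,-4],[0,0,0],1],[[0,0,-7],[0,0,0],1],[[0,0,-10],[0,0,0],1],[[0,0,-13],[0,0,0],1],[[0,0,-14],[0,0,0],1],[[0,0,-14],[0,0,0],1]])

```text
clock: 3.55
tool_pos: [0.5282, -0.2272, 0.2157]
eef_rot: [0.815, 0.58, 0.001, 0.001]
contact_force: [0.4, -0.3, -1.0]
opening: 0.215
finger_force: 44.9
```

Run:
```python
from h import *
from plant import r
s=r.get_state(); print(s["tool_pos"],s["opening"],s["contact_force"])
go(s,[.531,.0415,.19],[.945,-.326])
```

```text
[ 0.52816088 -0.22722497  0.21568037] 0.21455587459050446 [ 0.37852488 -0.28508665 -1.01841089]
[[25.48, -8.56, 2.54], [0.1, 0.0, -0.1], [0.0, -0.2, 179.9]]
```

carry_out(rows=[[[3,-1,0],[0,0,0],1],[[7,-2.3,0],[0,0,0],1],[[11,-3.7,0],[0,0,0],1],[[15,-5,0],[0,0,0],1],[[19,-6.4,0],[0,0,0],1],[[23,-7.7,0.5],[0,0,0],1],[[25,-8.4,1.5],[0,0,0],1],[[25.5,-8.6,2.5],[0,0,0],1],[[25.5,-8.6,2.5],[0,0,0],1],[[25.5,-8.6,2.5],[0,0,0],1]])

```text
clock: 4.55
tool_pos: [0.5294, 0.0398, 0.1887]
eef_rot: [0.816, 0.579, -0.002, 0.0]
contact_force: [0.3, -0.9, -1.4]
opening: 0.217
finger_force: 44.9
```

```bash
python3 look.py wrist w2; python3 look.py scene s2; python3 look.py top t2
python3 - <<'E'
import cv2,numpy as np
w=cv2.imread("pics/w2.png"); s=cv2.imread("pics/s2.png"); t=cv2.imread("pics/t2.png")
o=np.zeros((600,800,3),np.uint8); o[:300,:480]=cv2.resize(w,(480,300)); 
o[300:,:400]=cv2.resize(s[155:230,280:380],(400,300),interpolation=cv2.INTER_CUBIC)
o[300:,400:]=cv2.resize(w[60:210,220:420],(400,300),interpolation=cv2.INTER_CUBIC)
o[:300,480:]=cv2.resize(t[160:235,270:350],(320,300),interpolation=cv2.INTER_CUBIC)
cv2.imwrite("pics/c2.png",o)
E
```

```text
4.6 [0.5298 0.0397 0.1892] [ 8.158e-01  5.784e-01 -1.000e-03  4.000e-04] [-0.16 -0.48 -2.21] [ 0.04  0.65 -0.33  1.89  0.33  0.65 -0.83]
[[0.943, 0.314, 0.105, 0.556], [-0.332, 0.896, 0.296, 0.117], [-0.001, -0.315, 0.949, 0.333], [0.0, 0.0, 0.0, 1.0]] 279.47711514962646 319.26870974540776 197.85558640559202
4.65 [0.5301 0.0399 0.1896] [ 8.158e-01  5.783e-01 -5.000e-04  5.000e-04] [-0.05  0.68 -0.53] [ 0.04  0.65 -0.33  1.89  0.33  0.65 -0.83]
4.7 [0.5302 0.0401 0.1898] [ 8.157e-01  5.784e-01 -2.000e-04  5.000e-04] [-0.24  0.64 -0.85] [ 0.04  0.65 -0.33  1.89  0.33  0.65 -0.83]
```

View pics/c2.png

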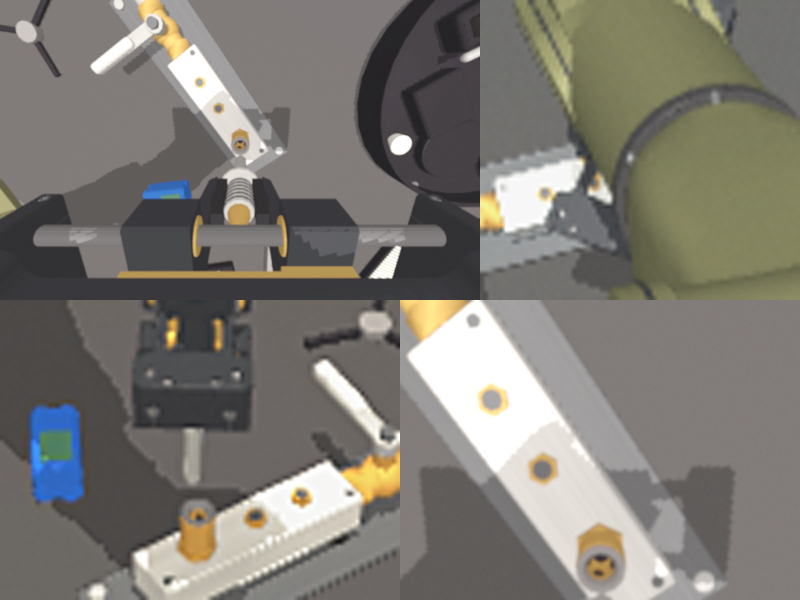

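The held pipe hangs over the fitting. The wrist view has the mouth ring centred at about (320.5,193.3), and the scene view at about (329.5,208.3).

Run:
```python
from h import *
from plant import r
w=dict(np.load("w2.npz")); s=dict(np.load("s2.npz")); t=dict(np.load("top0.npz"))
print("wrist",onz(w,320.5,193.2,.091).round(4),"scene",onz(s,329.5,207.8,.091).round(4),"top",onz(t,312.75,199.5,.091).round(4))
print("tri",tri((w,320.5,193.2),(s,329.5,207.8),(t,312.75,199.5)).round(4))
print("foot if z=.122: scene",onz(s,328,201,.122).round(4))
# where would pipe axis at TCP project in wrist: foot & sleeve columns
st=r.get_state(); T=R.from_quat(st["eef_rot"]); print(st["tool_pos"].round(4) if hasattr(st["tool_pos"],'round') else st["tool_pos"])
P=w["pose"]
for dz in (-.067,0,.047):
    p=np.array(st["tool_pos"])+[0,0,dz]; c=P[:3,:3].T@(p-P[:3,3]); print(dz,c[0]/-c[2]*w["fx"]+w["cx"],-c[1]/-c[2]*w["fy"]+w["cy"])
import cv2
print(cv2.imwrite("pics/w2crop.png",cv2.resize(w["image"][150:310,270:370,::-1],(375,600),interpolation=cv2.INTER_CUBIC)))
```

```text
wrist [0.5313 0.0457 0.091 ] scene [0.5328 0.0453 0.091 ] top [0.531  0.0406 0.091 ]
tri [0.5313 0.0438 0.089 ]
foot if z=.122: scene [0.5349 0.0398 0.122 ]
[0.5302 0.0401 0.1898]
-0.067 321.55964578196466 211.69561607804573
0 322.33226469000806 253.73562655342445
0.047 323.37804503515406 310.6389927630596
True
```

View pics/w2crop.png

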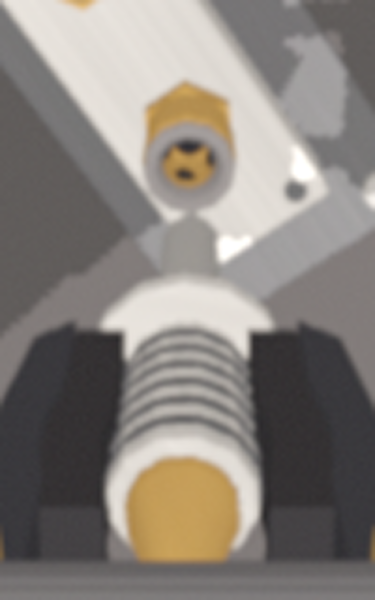

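Run:
```python
from h import *
from plant import r
go(r.get_state(),[.5312,.0445,.165],[.945,-.326])
```

```text
[[0.45, -0.05, 2.48], [0.0, 0.0, -0.3], [0.1, -0.0, 179.7]]
```

carry_out(rows=[[[0.45,-0.05,0],[0,0,0],1],[[0.45,-0.05,1],[0,0,0],1],[[0.45,-0.05,2],[0,0,0],1],[[0.45,-0.05,2.4],[0,0,0],1],[[0.45,-0.05,2.4],[0,0,0],1],[[0.45,-0.05,2.4],[0,0,0],1]])

```text
clock: 5.3
tool_pos: [0.5309, 0.0466, 0.1655]
eef_rot: [0.815, 0.58, -0.0, -0.0]
contact_force: [-0.2, 0.3, -2.0]
opening: 0.211
finger_force: 44.9
```

```bash
python3 look.py wrist w3; python3 look.py scene s3
python3 - <<'E'
import cv2,numpy as np
w=cv2.imread("pics/w3.png"); s=cv2.imread("pics/s3.png")
o=np.zeros((600,800,3),np.uint8); o[:,:400]=cv2.resize(s[175:235,310:350],(400,600),interpolation=cv2.INTER_CUBIC)
o[:,400:]=cv2.resize(w[160:250,290:350],(400,600),interpolation=cv2.INTER_CUBIC)
cv2.imwrite("pics/c3.png",o)
E
```

```text
5.35 [0.5311 0.0466 0.1657] [0.8149 0.5797 0.     0.    ] [ 0.09 -0.29 -0.96] [ 0.01  0.69 -0.31  1.91  0.35  0.6  -0.85]
[[0.944, 0.313, 0.103, 0.557], [-0.329, 0.897, 0.295, 0.124], [0.0, -0.312, 0.95, 0.31], [0.0, 0.0, 0.0, 1.0]] 279.47711514962646 319.26870974540776 197.85558640559202
5.4 [0.5311 0.0466 0.1659] [8.149e-01 5.797e-01 2.000e-04 1.000e-04] [-0.13 -0.56 -0.78] [ 0.01  0.69 -0.31  1.91  0.35  0.6  -0.85]
```

View pics/c3.png

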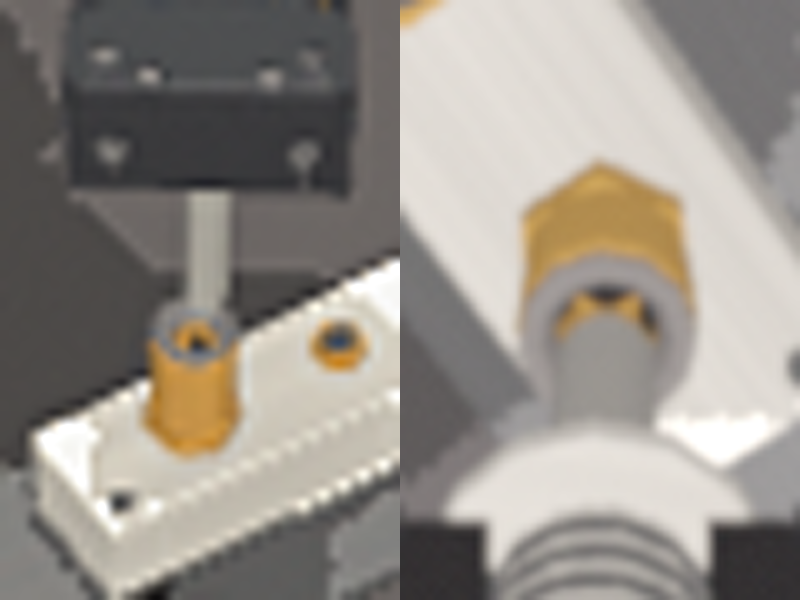

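The scene view has the ring centre at about (329.4,208.3). The pipe is at column 330.8 and ends at row 205.5. The wrist view has the ring centre at about (321.3,210.2) and the foot front edge at (320.8,206.2).

Run:
```python
from h import *
w=dict(np.load("w3.npz")); s=dict(np.load("s3.npz"))
print("mouth wrist",onz(w,321.3,210.2,.091).round(4),"scene",onz(s,329.4,208.3,.091).round(4),"tri",tri((w,321.3,210.2),(s,329.4,208.3)).round(4))
def pr(d,p):
    P=d["pose"];c=P[:3,:3].T@(np.array(p)-P[:3,3]);return np.round([c[0]/-c[2]*d["fx"]+d["cx"],c[1]/c[2]*d["fy"]+d["cy"]],1)
# foot at TCP xy: centre and the camera-side edge
for d,n in((w,"wrist"),(s,"scene")):
    c=np.array([.5311,.0466,.0988]); v=d["pose"][:3,3]-c; v[2]=0; v/=np.linalg.norm(v)
    print(n,"foot centre",pr(d,c),"front edge",pr(d,c+.0043*v), "px/mm along x,y,z",[(pr(d,c+e)-pr(d,c)).round(2) for e in np.eye(3)*.001*5])
print("foot wrist edge->", onz(w,320.8,206.2,.0988).round(4),"foot scene edge->",onz(s,330.8,205.5,.0988).round(4))
```

```text
mouth wrist [0.5311 0.0452 0.091 ] scene [0.5345 0.0444 0.091 ] tri [0.5312 0.0448 0.0881]
wrist foot centre [320.9 212.1] front edge [320.8 207.1] px/mm along x,y,z [array([ 5.8, -1.9]), array([-2.1, -5.5]), array([0. , 2.3])]
scene foot centre [329.8 205.3] front edge [329.8 206.5] px/mm along x,y,z [array([0.6, 1.3]), array([ 1.8, -0.3]), array([ 0.1, -1.2])]
foot wrist edge-> [0.5327 0.0514 0.0988] foot scene edge-> [0.5324 0.049  0.0988]
```

carry_out(rows=[[[-0.17,0.06,0],[0,0,0],1],[[-0.17,0.06,0.2],[0,0,0],1],[[-0.17,0.06,0.4],[0,0,0],1],[[-0.17,0.06,0.6],[0,0,0],1],[[-0.17,0.06,0.7],[0,0,0],1],[[-0.17,0.06,0.8],[0,0,0],1],[[-0.17,0.06,0.8],[0,0,0],1]])

```text
clock: 6.1
tool_pos: [0.5309, 0.0448, 0.1576]
eef_rot: [0.815, 0.58, -0.0, -0.0]
contact_force: [0.1, -0.0, -0.5]
opening: 0.213
finger_force: 44.9
```

```bash
python3 look.py wrist w4; python3 look.py scene s4
python3 - <<'E'
import cv2,numpy as np
w=cv2.imread("pics/w4.png"); s=cv2.imread("pics/s4.png")
o=np.zeros((600,800,3),np.uint8); o[:,:400]=cv2.resize(s[175:235,310:350],(400,600),interpolation=cv2.INTER_CUBIC)
o[:,400:]=cv2.resize(w[170:260,290:350],(400,600),interpolation=cv2.INTER_CUBIC)
cv2.imwrite("pics/c4.png",o)
E
```

```text
6.15 [0.531  0.0448 0.1576] [ 0.8149  0.5797 -0.     -0.    ] [-1.26 -0.21 -1.9 ] [ 0.01  0.7  -0.3   1.92  0.36  0.58 -0.86]
[[0.944, 0.313, 0.103, 0.557], [-0.329, 0.897, 0.295, 0.122], [0.0, -0.312, 0.95, 0.302], [0.0, 0.0, 0.0, 1.0]] 279.47711514962646 319.26870974540776 197.85558640559202
6.2 [0.531  0.0448 0.1577] [0.8149 0.5796 0.     0.    ] [ 0.96  0.57 -1.18] [ 0.01  0.7  -0.3   1.92  0.36  0.58 -0.86]
```

View pics/c4.png

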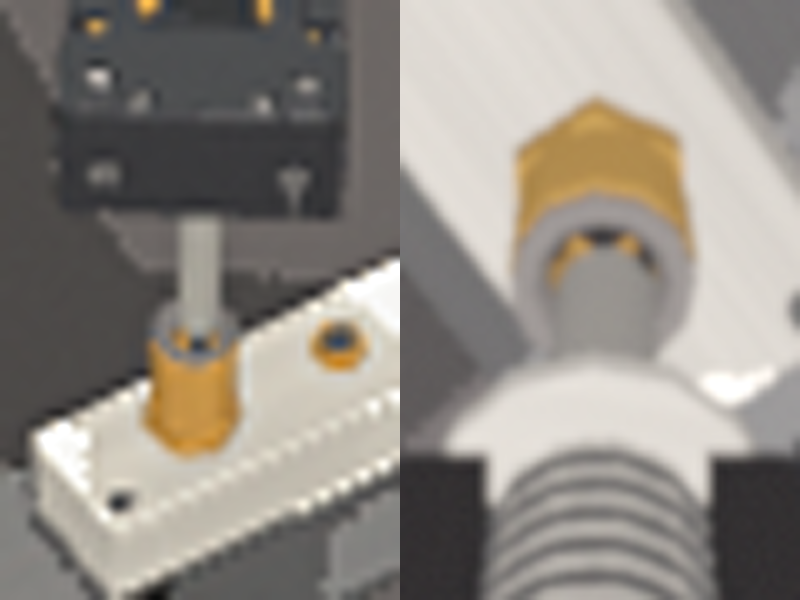

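Both views now show the foot inside the ring, within 1–2 mm of its centre. I'll descend gently and watch the force.

carry_out(rows=[[[-0.06,0.02,0.1],[0,0,0],1],[[-0.06,0.02,0.2],[0,0,0],1],[[-0.06,0.02,0.3],[0,0,0],1],[[-0.06,0.02,0.4],[0,0,0],1],[[-0.06,0.02,0.4],[0,0,0],1]])

```text
clock: 6.7
tool_pos: [0.5309, 0.0441, 0.1535]
eef_rot: [0.815, 0.58, -0.0, -0.0]
contact_force: [-0.1, -0.1, -1.4]
opening: 0.213
finger_force: 44.9
```

carry_out(rows=[[[0,0,0.1],[0,0,0],1],[[0,0,0.2],[0,0,0],1],[[0,0,0.3],[0,0,0],1],[[0,0,0.3],[0,0,0],1]])

```text
clock: 7.1
tool_pos: [0.5309, 0.0441, 0.1506]
eef_rot: [0.815, 0.58, -0.0, -0.0]
contact_force: [-0.7, -0.5, -1.2]
opening: 0.214
finger_force: 44.9
```

carry_out(rows=[[[0,0,0.1],[0,0,0],1],[[0,0,0.2],[0,0,0],1],[[0,0,0.3],[0,0,0],1],[[0,0,0.3],[0,0,0],1]])

```text
clock: 7.5
tool_pos: [0.5309, 0.0441, 0.1476]
eef_rot: [0.815, 0.58, -0.0, -0.0]
contact_force: [-1.1, -0.6, -1.4]
opening: 0.215
finger_force: 44.9
```

carry_out(rows=[[[0,0,0.1],[0,0,0],1],[[0,0,0.2],[0,0,0],1],[[0,0,0.3],[0,0,0],1]])

```text
clock: 7.8
tool_pos: [0.5309, 0.0441, 0.1446]
eef_rot: [0.815, 0.58, -0.0, 0.0]
contact_force: [-0.4, -0.0, -1.4]
opening: 0.214
finger_force: 44.9
```

carry_out(rows=[[[0,0,0.1],[0,0,0],1],[[0,0,0.2],[0,0,0],1],[[0,0,0.3],[0,0,0],1]])

```text
clock: 8.1
tool_pos: [0.5307, 0.0442, 0.1418]
eef_rot: [0.815, 0.58, -0.0, -0.0]
contact_force: [-2.0, -0.3, 2.5]
opening: 0.211
finger_force: 44.9
```

carry_out(rows=[[[0,0,0.1],[0,0,0],1],[[0,0,0.2],[0,0,0],1],[[0,0,0.3],[0,0,0],1]])

```text
clock: 8.4
tool_pos: [0.5311, 0.0443, 0.1394]
eef_rot: [0.815, 0.58, 0.0, 0.0]
contact_force: [-2.9, -0.1, 9.6]
opening: 0.211
finger_force: 44.9
```

carry_out(rows=[[[0,-0.03,0.1],[0,0,0],1],[[0,-0.04,0.2],[0,0,0],1]])

```text
clock: 8.6
tool_pos: [0.531, 0.0442, 0.1373]
eef_rot: [0.815, 0.58, 0.0, 0.0]
contact_force: [-2.4, -0.3, 5.5]
opening: 0.214
finger_force: 44.9
```

carry_out(rows=[[[0,0,0.1],[0,0,0],1],[[0,0,0.2],[0,0,0],1]])

```text
clock: 8.8
tool_pos: [0.531, 0.0442, 0.1353]
eef_rot: [0.815, 0.58, 0.0, 0.0]
contact_force: [-0.8, -0.3, 5.6]
opening: 0.217
finger_force: 44.9
```

carry_out(rows=[[[0,0,0.05],[0,0,0],1],[[0,0,0.1],[0,0,0],1]])

```text
clock: 9.0
tool_pos: [0.531, 0.0441, 0.1341]
eef_rot: [0.815, 0.58, 0.0, 0.0]
contact_force: [-1.0, -1.4, 3.6]
opening: 0.214
finger_force: 44.9
```

carry_out(rows=[[[0,0,0.04],[0,0,0],1],[[0,0,0.08],[0,0,0],1]])

```text
clock: 9.2
tool_pos: [0.5308, 0.0442, 0.1331]
eef_rot: [0.815, 0.58, 0.0, 0.0]
contact_force: [-0.8, 0.3, 3.6]
opening: 0.212
finger_force: 44.9
```

carry_out(rows=[[[0,0,0.03],[0,0,0],1],[[0,0,0.06],[0,0,0],1]])

```text
clock: 9.4
tool_pos: [0.5307, 0.0442, 0.1324]
eef_rot: [0.815, 0.58, 0.0, 0.0]
contact_force: [-1.2, -0.2, 3.1]
opening: 0.213
finger_force: 44.9
```

carry_out(rows=[[[0,0,0.04],[0,0,0],1],[[0,0,0.08],[0,0,0],1]])

```text
clock: 9.6
tool_pos: [0.5306, 0.0443, 0.1315]
eef_rot: [0.815, 0.58, 0.0, 0.0]
contact_force: [-1.3, -0.1, 4.2]
opening: 0.215
finger_force: 44.9
```

carry_out(rows=[[[0,0,0.04],[0,0,0],1],[[0,0,0.08],[0,0,0],1]])

```text
clock: 9.8
tool_pos: [0.5306, 0.0443, 0.1307]
eef_rot: [0.815, 0.58, 0.0, 0.0]
contact_force: [-1.2, 1.0, 4.0]
opening: 0.211
finger_force: 44.9
```

carry_out(rows=[[[0,0,0.04],[0,0,0],1],[[0,0,0.08],[0,0,0],1]])

```text
clock: 10.0
tool_pos: [0.5306, 0.0443, 0.13]
eef_rot: [0.815, 0.58, 0.0, 0.0]
contact_force: [-1.2, 1.0, 6.8]
opening: 0.212
finger_force: 44.9
```

carry_out(rows=[[[0,0,0.02],[0,0,0],1],[[0,0,0.04],[0,0,0],1]])

```text
clock: 10.2
tool_pos: [0.5306, 0.0443, 0.1296]
eef_rot: [0.815, 0.58, 0.0, 0.0]
contact_force: [-1.9, -0.0, 5.4]
opening: 0.212
finger_force: 44.9
```

carry_out(rows=[[[0,0,0.03],[0,0,0],1],[[0,0,0.06],[0,0,0],1]])

```text
clock: 10.4
tool_pos: [0.5306, 0.0442, 0.1289]
eef_rot: [0.815, 0.58, 0.0, 0.0]
contact_force: [-0.8, -0.7, 5.5]
opening: 0.216
finger_force: 44.9
```

carry_out(rows=[[[0,0,0.04],[0,0,0],1],[[0,0,0.08],[0,0,0],1]])

```text
clock: 10.6
tool_pos: [0.5306, 0.0443, 0.1281]
eef_rot: [0.815, 0.58, 0.0, 0.0]
contact_force: [-1.5, 0.4, 4.0]
opening: 0.213
finger_force: 44.9
```

carry_out(rows=[[[0,0,0.04],[0,0,0],1],[[0,0,0.08],[0,0,0],1]])

```text
clock: 10.8
tool_pos: [0.5306, 0.0442, 0.1272]
eef_rot: [0.815, 0.58, -0.0, 0.0]
contact_force: [-0.8, 0.2, 4.7]
opening: 0.213
finger_force: 44.9
```

carry_out(rows=[[[0,0,0.04],[0,0,0],1],[[0,0,0.08],[0,0,0],1]])

```text
clock: 11.0
tool_pos: [0.5306, 0.0443, 0.1266]
eef_rot: [0.815, 0.58, 0.0, 0.0]
contact_force: [-0.9, 0.2, 6.5]
opening: 0.212
finger_force: 44.9
```

carry_out(rows=[[[0,0,0.02],[0,0,0],1],[[0,0,0.05],[0,0,0],1]])

```text
clock: 11.2
tool_pos: [0.5306, 0.0443, 0.126]
eef_rot: [0.815, 0.58, 0.0, 0.0]
contact_force: [-1.2, -0.2, 4.7]
opening: 0.213
finger_force: 44.9
```

carry_out(rows=[[[0,0,0.04],[0,0,0],1],[[0,0,0.08],[0,0,0],1]])

```text
clock: 11.4
tool_pos: [0.5306, 0.0442, 0.1253]
eef_rot: [0.815, 0.58, -0.0, 0.0]
contact_force: [-2.0, -1.1, 7.5]
opening: 0.217
finger_force: 44.9
```

carry_out(rows=[[[0,0,0.02],[0,0,0],1],[[0,0,0.04],[0,0,0],1]])

```text
clock: 11.6
tool_pos: [0.5306, 0.0443, 0.1252]
eef_rot: [0.815, 0.58, 0.0, 0.0]
contact_force: [-2.4, -0.4, 8.9]
opening: 0.212
finger_force: 44.9
```

The tool lagged its command and the force is rising, so it is probably on the stop. I'll take another small step.

carry_out(rows=[[[0,0,0.02],[0,0,0],1],[[0,0,0.02],[0,0,0],1]])

```text
clock: 11.8
tool_pos: [0.5307, 0.0443, 0.1251]
eef_rot: [0.815, 0.58, 0.0, 0.0]
contact_force: [-2.4, -0.3, 9.2]
opening: 0.216
finger_force: 44.9
```

carry_out(rows=[[[0,0,0.02],[0,0,0],1],[[0,0,0.03],[0,0,0],1],[[0,0,0.03],[0,0,0],1]])

```text
clock: 12.1
tool_pos: [0.5308, 0.0443, 0.1249]
eef_rot: [0.815, 0.58, 0.0, 0.0]
contact_force: [-0.9, -0.5, 9.3]
opening: 0.216
finger_force: 44.9
```

carry_out(rows=[[[0,0,0.02],[0,0,0],1],[[0,0,0.04],[0,0,0],1],[[0,0,0.04],[0,0,0],1]])

```text
clock: 12.4
tool_pos: [0.5308, 0.0443, 0.1246]
eef_rot: [0.815, 0.58, 0.0, 0.0]
contact_force: [-2.9, -0.6, 11.6]
opening: 0.208
finger_force: 44.9
```

carry_out(rows=[[[0,0,0.02],[0,0,0],1],[[0,0,0.04],[0,0,0],1],[[0,0,0.04],[0,0,0],1]])

```text
clock: 12.7
tool_pos: [0.5309, 0.0444, 0.1245]
eef_rot: [0.815, 0.58, 0.0, 0.0]
contact_force: [-3.0, -0.5, 13.1]
opening: 0.214
finger_force: 44.9
```

The net push is now about 14 N with no further travel, so the pipe is home. I'll release it and rise.

carry_out(rows=[[[0,0,-0.02],[0,0,0],0.7],[[0,0,-0.02],[0,0,0],0.4],[[0,0,-0.02],[0,0,0],0.2],[[0,0,-0.02],[0,0,0],0],[[0,0,-0.02],[0,0,0],0],[[0,0,-0.02],[0,0,0],0],[[0,0,-0.02],[0,0,0],0],[[0,0,-0.02],[0,0,0],0]])

```text
clock: 13.5
tool_pos: [0.5306, 0.0442, 0.1237]
eef_rot: [0.815, 0.58, -0.0, 0.0]
contact_force: [-0.3, 0.3, 0.2]
opening: 0.909
finger_force: 0.0
```

carry_out(rows=[[[0,0,-1],[0,0,0],0],[[0,0,-3],[0,0,0],0],[[0,0,-5],[0,0,0],0],[[0,0,-7.5],[0,0,0],0],[[0,0,-10],[0,0,0],0],[[0,0,-10],[0,0,0],0]])

```text
clock: 14.1
tool_pos: [0.5327, 0.0448, 0.2274]
eef_rot: [0.815, 0.58, 0.003, 0.002]
contact_force: [-0.1, 0.1, -0.5]
opening: 1.004
finger_force: 0.0
```

```bash
python3 look.py wrist w5; python3 look.py scene s5
python3 - <<'E'
import cv2,numpy as np
w=cv2.imread("pics/w5.png"); s=cv2.imread("pics/s5.png")
o=np.zeros((600,800,3),np.uint8); o[:300,:480]=cv2.resize(w,(480,300)); 
o[300:,:400]=cv2.resize(s[150:240,295:415],(400,300),interpolation=cv2.INTER_CUBIC)
o[300:,400:]=cv2.resize(w[60:210,220:420],(400,300),interpolation=cv2.INTER_CUBIC)
cv2.imwrite("pics/c5.png",o)
E
```

```text
14.15 [0.5316 0.0444 0.2257] [0.815  0.5795 0.0018 0.001 ] [ 0.16 -1.05 -0.2 ] [ 0.05  0.6  -0.36  1.86  0.3   0.73 -0.81]
[[0.944, 0.315, 0.096, 0.557], [-0.329, 0.897, 0.294, 0.122], [0.007, -0.309, 0.951, 0.372], [0.0, 0.0, 0.0, 1.0]] 279.47711514962646 319.26870974540776 197.85558640559202
14.2 [0.5307 0.0441 0.2244] [8.149e-01 5.796e-01 6.000e-04 4.000e-04] [ 0.78 -0.71  0.56] [ 0.05  0.6  -0.36  1.86  0.3   0.73 -0.81]
```

View pics/c5.png

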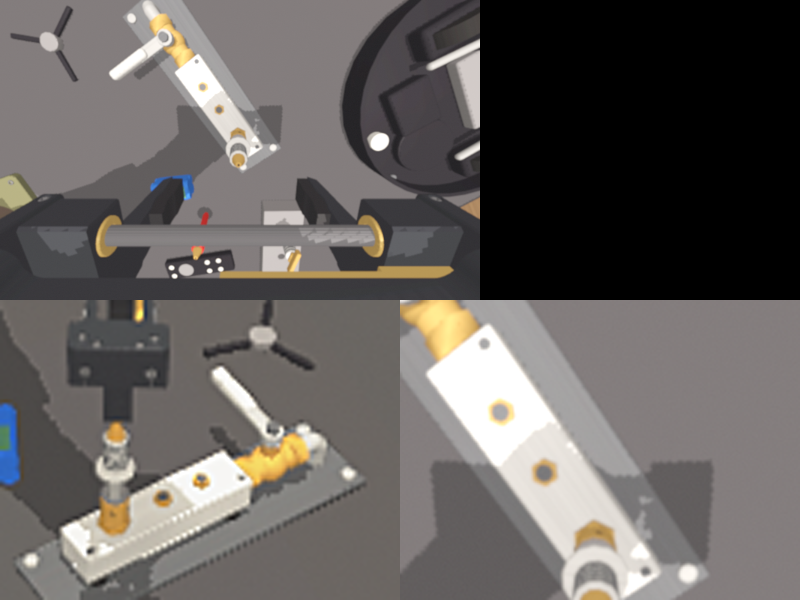

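The pipe stands upright and seated, with the fingers clear. In the wrist view the stem is at about (220,51) and the handle end at about (151,101). In the scene view the stem is at about (376.6,189.6) and the handle end at (359.5,172).

Run:
```python
from h import *
from plant import r
w=dict(np.load("w5.npz")); s=dict(np.load("s5.npz")); t=dict(np.load("top0.npz"))
print("stem w",onz(w,220,51,.08).round(4),"s",onz(s,376.6,189.6,.08).round(4),"tri",tri((w,220,51),(s,376.6,189.6),(t,263.25,213)).round(4))
print("end w",onz(w,151,101,.08).round(4),"tri",tri((w,151,101),(s,360,171.5),(t,268,239)).round(4))
m=np.array([.531,.0443]); 
st=np.array([.486,.2015]); u=(st-m)/np.linalg.norm(st-m); print("u",u,np.linalg.norm(st-m), "stem pred from bar",m+u*.165)
```

```text
stem w [0.488 0.199 0.08 ] s [0.4942 0.2005 0.08  ] tri [0.4865 0.2021 0.0718]
end w [0.405  0.1812 0.08  ] tri [0.4025 0.1825 0.0748]
u [-0.27520573  0.96138536] 0.16351403609476467 stem pred from bar [0.48559105 0.20292858]
```

Run:
```python
from h import *
from plant import r
a=np.radians(194.); H=np.array([.4865,.202])+.065*np.array([np.cos(a),np.sin(a)]); print(H)
go(r.get_state(),[*H,.18],[-np.sin(a),np.cos(a)])
```

```text
[0.42343078 0.18627508]
[[9.9, -14.81, 4.43], [0.1, -0.1, 56.8], [0.1, 0.1, -123.2]]
```

carry_out(rows=[[[1.5,-2.2,0],[0,0,-8],0.2],[[3,-4.4,0],[0,0,-16],0.3],[[4.5,-6.6,0],[0,0,-24],0.4],[[6,-8.8,0],[0,0,-32],0.4],[[7.5,-11,0],[0,0,-40],0.4],[[8.7,-13,0.5],[0,0,-48],0.4],[[9.9,-14.8,1],[0,0,-56],0.4],[[9.9,-14.8,2],[0,0,-64],0.4],[[9.9,-14.8,3],[0,0,-72],0.4],[[9.9,-14.8,4],[0,0,-80],0.4],[[9.9,-14.8,4.4],[0,0,-88],0.4],[[9.9,-14.8,4.4],[0,0,-96],0.4]])

```text
clock: 15.4
tool_pos: [0.4221, 0.1856, 0.1782]
eef_rot: [0.111, 0.994, -0.001, -0.002]
contact_force: [-0.5, 0.5, -0.3]
opening: 0.602
finger_force: 0.0
```

carry_out(rows=[[[0,0,0],[0,0,-8],0.4],[[0,0,0],[0,0,-16],0.4],[[0,0,0],[0,0,-24],0.4],[[0,0,0],[0,0,-27],0.4],[[0,0,0],[0,0,-27],0.4],[[0,0,0],[0,0,-27],0.4]])

```text
clock: 16.0
tool_pos: [0.4228, 0.186, 0.1791]
eef_rot: [-0.12, 0.993, -0.0, -0.001]
contact_force: [-1.0, -0.1, 0.1]
opening: 0.595
finger_force: 0.0
```

```bash
python3 look.py wrist w6
python3 - <<'E'
from h import *
from plant import r
a=np.radians(194.); H=np.array([.4865,.202])+.065*np.array([np.cos(a),np.sin(a)])
go(r.get_state(),[*H,.064],[-np.sin(a),np.cos(a)])
E
```

```text
16.05 [0.423  0.1861 0.1793] [-1.200e-01  9.928e-01 -2.000e-04 -5.000e-04] [ 0.   -0.35 -0.16] [ 0.02  0.71 -0.88  2.08  0.84  0.74  0.41]
[[-0.237, -0.924, -0.301, 0.343], [0.972, -0.225, -0.073, 0.167], [-0.001, -0.31, 0.951, 0.323], [0.0, 0.0, 0.0, 1.0]] 279.47711514962646 319.26870974540776 197.85558640559202
[[-0.06, 0.01, 11.53], [-0.1, 0.0, 179.8], [-0.0, -0.1, -0.2]]
```

View pics/w6.png

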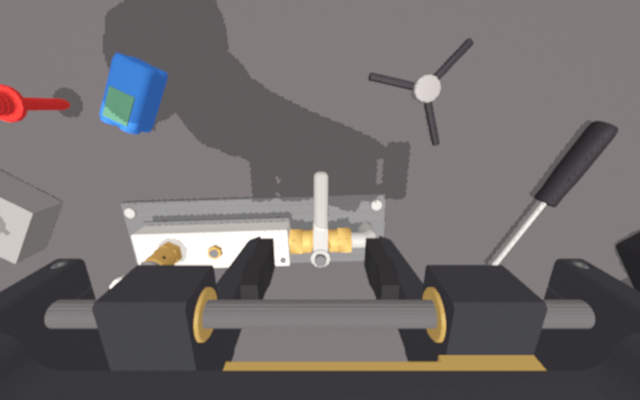

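The lever stands centred between the fingers: stem at (320,258), handle end at (320,172). I'll descend and grip.

carry_out(rows=[[[-0.05,0,3],[0,0,0],0.4],[[-0.05,0,6],[0,0,0],0.4],[[-0.05,0,8.5],[0,0,0],0.4],[[-0.05,0,10.5],[0,0,0],0.4],[[-0.05,0,11.5],[0,0,0],0.4],[[-0.05,0,11.5],[0,0,0],0.6],[[-0.05,0,11.5],[0,0,0],0.8],[[-0.05,0,11.5],[0,0,0],1],[[-0.05,0,11.5],[0,0,0],1],[[-0.05,0,11.5],[0,0,0],1],[[-0.05,0,11.5],[0,0,0],1],[[-0.05,0,11.5],[0,0,0],1]], newtons=12)

```text
clock: 17.25
tool_pos: [0.4239, 0.1867, 0.065]
eef_rot: [-0.121, 0.993, 0.0, 0.0]
contact_force: [-0.9, 0.4, 2.6]
opening: 0.146
finger_force: 12.0
```

Run:
```python
from h import *
from plant import r
s=r.get_state(); print({k:np.round(s[k],3).tolist() for k in("q","tool_pos","eef_rot","contact_force","opening","finger_force")})
# arc rows: rotate the TCP about the stem clockwise by th; TCP on the lever radius along tool x
S=np.array([.4865,.202,s["tool_pos"][2]]); T=R.from_quat(s["eef_rot"])
for th in range(8,97,8):
    p=S+R.from_euler("z",-th,degrees=True).apply(np.array(s["tool_pos"])-S)
    print(th,(T.inv().apply(p-s["tool_pos"])*100).round(2).tolist())
```

```text
{'q': [-0.125, 0.888, -0.645, 2.16, 1.204, 0.524, 0.092], 'tool_pos': [0.424, 0.187, 0.065], 'eef_rot': [-0.121, 0.993, 0.0, 0.0], 'contact_force': [-0.882, 0.378, 2.59], 'opening': 0.146, 'finger_force': 12.001}
8 [-0.06, 0.9, 0.0]
16 [-0.25, 1.77, 0.0]
24 [-0.56, 2.62, 0.0]
32 [-0.99, 3.41, 0.0]
40 [-1.52, 4.14, 0.0]
48 [-2.14, 4.78, 0.0]
56 [-2.85, 5.33, 0.0]
64 [-3.63, 5.78, 0.01]
72 [-4.46, 6.12, 0.01]
80 [-5.34, 6.33, 0.01]
88 [-6.23, 6.42, 0.01]
96 [-7.13, 6.39, 0.01]
```

carry_out(rows=[[[-0.02,0.45,0],[0,0,4],1],[[-0.06,0.9,0],[0,0,8],1],[[-0.14,1.35,0],[0,0,12],1],[[-0.25,1.77,0],[0,0,16],1],[[-0.56,2.62,0],[0,0,24],1],[[-0.99,3.41,0],[0,0,32],1],[[-1.52,4.14,0],[0,0,40],1],[[-1.52,4.14,0],[0,0,40],1]])

```text
clock: 18.05
tool_pos: [0.4288, 0.2311, 0.0649]
eef_rot: [0.226, 0.974, 0.0, 0.0]
contact_force: [-1.6, -0.7, 2.9]
opening: 0.143
finger_force: 12.0
```

Run:
```python
from h import *
from plant import r
s=r.get_state(); print({k:np.round(s[k],3).tolist() for k in("q","tool_pos","eef_rot","contact_force","opening","finger_force")})
S=np.array([.4865,.202,s["tool_pos"][2]]); T=R.from_quat(s["eef_rot"])
for th in range(8,65,8):
    p=S+R.from_euler("z",-th,degrees=True).apply(np.array(s["tool_pos"])-S)
    print(th,(T.inv().apply(p-s["tool_pos"])*100).round(2).tolist())
v=np.array(s["tool_pos"])-S; print(np.degrees(np.arctan2(v[1],v[0]))%360,np.hypot(*v[:2]))
```

```text
{'q': [-0.266, 0.873, -0.535, 2.093, 1.044, 0.47, -0.509], 'tool_pos': [0.429, 0.231, 0.065], 'eef_rot': [0.226, 0.974, 0.0, 0.0], 'contact_force': [-1.558, -0.669, 2.914], 'opening': 0.143, 'finger_force': 12.033}
8 [-0.07, 0.9, 0.0]
16 [-0.27, 1.78, 0.0]
24 [-0.58, 2.62, 0.0]
32 [-1.01, 3.42, 0.0]
40 [-1.55, 4.14, 0.0]
48 [-2.18, 4.78, 0.0]
56 [-2.9, 5.33, 0.0]
64 [-3.69, 5.78, 0.0]
153.27848458084745 0.06464759296577882
```

carry_out(rows=[[[-0.07,0.9,0],[0,0,8],1],[[-0.27,1.78,0],[0,0,16],1],[[-0.58,2.62,0],[0,0,24],1],[[-1.01,3.42,0],[0,0,32],1],[[-1.55,4.14,0],[0,0,40],1],[[-1.85,4.47,0],[0,0,44],1],[[-2.1,4.7,0],[0,0,47],1],[[-2.2,4.8,0],[0,0,48],1],[[-2.2,4.8,0],[0,0,48],1]])

```text
clock: 18.95
tool_pos: [0.4689, 0.2642, 0.0648]
eef_rot: [0.602, 0.798, 0.0, -0.001]
contact_force: [-3.7, 2.5, 4.6]
opening: 0.146
finger_force: 12.0
```

```bash
python3 look.py wrist w7
python3 - <<'E'
from h import *
from plant import r
s=r.get_state(); S=np.array([.4865,.202,.065]); v=np.array(s["tool_pos"])-S; print(np.degrees(np.arctan2(v[1],v[0]))%360,np.hypot(*v[:2]),R.from_quat(s["eef_rot"]).as_matrix()[:,0].round(3),s["moment"])
E
```

```text
19.0 [0.4689 0.2643 0.0648] [ 6.020e-01  7.985e-01  3.000e-04 -6.000e-04] [-3.69  3.8   4.01] [-0.36  0.88 -0.41  1.95  0.74  0.47 -1.03]
[[0.962, -0.26, -0.085, 0.446], [0.274, 0.914, 0.299, 0.343], [-0.0, -0.311, 0.95, 0.209], [0.0, 0.0, 0.0, 1.0]] 279.47711514962646 319.26870974540776 197.85558640559202
105.80452130376702 0.06470365339974711 [-0.275  0.961  0.001] [ 0.46072337  0.58942996 -0.11309448]
```

carry_out(rows=[[[0,0.2,0],[0,0,1.5],1],[[0,0.3,0],[0,0,2.5],1],[[0,0.3,0],[0,0,2.5],1]])

```text
clock: 19.3
tool_pos: [0.4691, 0.2641, 0.0645]
eef_rot: [0.619, 0.786, -0.002, -0.001]
contact_force: [-8.1, 1.7, 8.1]
opening: 0.149
finger_force: 12.1
```

carry_out(rows=[[[0,0.15,0],[0,0,2],0.8],[[0,0.15,0],[0,0,2],0.6],[[0,0.15,0],[0,0,2],0.6],[[0,0.15,0],[0,0,2],0.6],[[0,0.15,0],[0,0,2],0.6],[[0,0.15,-2],[0,0,2],0.6],[[0,0.15,-5],[0,0,2],0.6],[[0,0.15,-8],[0,0,2],0.6],[[0,0.15,-12],[0,0,2],0.6],[[0,0.15,-14],[0,0,2],0.6],[[0,0.15,-14],[0,0,2],0.6]])

```text
clock: 20.4
tool_pos: [0.4756, 0.2659, 0.2076]
eef_rot: [0.634, 0.773, 0.003, 0.001]
contact_force: [0.7, 0.2, 0.2]
opening: 0.402
finger_force: 0.0
```

```bash
python3 look.py scene s8; python3 look.py wrist w8
python3 - <<'E'
import cv2,numpy as np
w=cv2.imread("pics/w8.png"); s=cv2.imread("pics/s8.png")
o=np.zeros((500,800,3),np.uint8); o[:250,:400]=cv2.resize(w,(400,250)); o[:250,400:]=cv2.resize(s,(400,250))
o[250:,:400]=cv2.resize(s[160:235,295:415],(400,250),interpolation=cv2.INTER_CUBIC)
cv2.imwrite("pics/c8.png",o)
E
```

```text
20.45 [0.4747 0.2649 0.2058] [6.339e-01 7.734e-01 1.300e-03 7.000e-04] [ 0.25 -0.57 -0.64] [-0.24  0.68 -0.58  1.84  0.52  0.78 -0.91]
20.5 [0.474  0.2643 0.2045] [ 6.339e-01  7.734e-01 -1.000e-04  4.000e-04] [ 0.78  0.7  -0.44] [-0.25  0.68 -0.58  1.84  0.52  0.78 -0.91]
[[0.981, -0.184, -0.064, 0.458], [0.195, 0.932, 0.305, 0.345], [0.003, -0.312, 0.95, 0.35], [0.0, 0.0, 0.0, 1.0]] 279.47711514962646 319.26870974540776 197.85558640559202
```

View pics/c8.png

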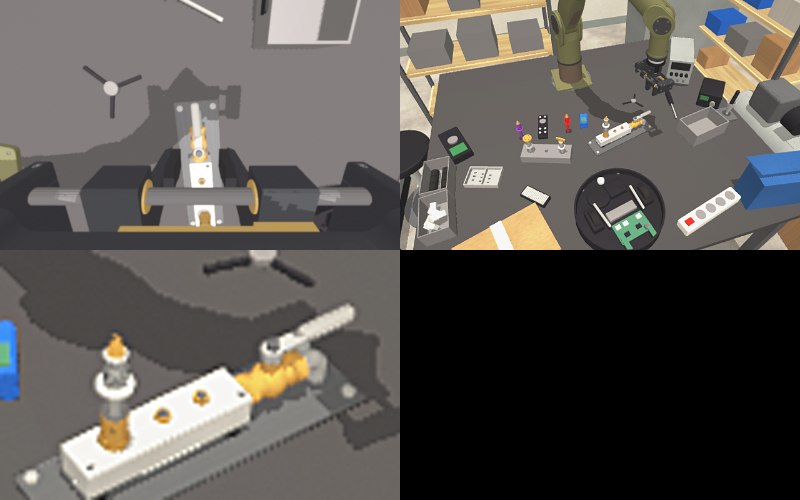

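The lever now lies along the manifold and the stop was felt. The pipe is upright in the fitting, and the other pipes and bench items look undisturbed. The gripper is clear, so I'm handing in.

```bash
python3 -c "
from plant import r
print(r.finish_job())"
```

```text
the job is handed in; nothing more can be done
None
```

I handed the job in with the jet pipe pushed home in the fitting at a final push of about 14 N, then the valve lever turned to its open stop; the hand-in call gave no verdict, but the last picture shows the pipe upright and nothing else disturbed.

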